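# Centre a specimen cell on the measuring platform

### The arm

A 6-joint arm with a two-finger parallel gripper is mounted at the origin on the work surface. World frame = base frame: x ahead of the robot, y to its left, z up, the work surface at z = 0. Lengths are in mm, angles in rad, forces in N, time in s.
With the tool pointing down it reaches from about 275 to 1000 mm from the base axis. Payload 8.4 kg.
Tool frame: the origin (TCP) lies at the very end of the fingers, on their centre line; the grasp point (between the pads) lies 19 mm behind it; y points along the fingers, x is the direction in which the jaws open and shut, and the axes are right-handed (so a half turn about y gives the same grasp; the last joint's range is limited). The gripper opens to 85 mm and grips with 20 to 120 N. Pads are 22 mm wide; open, the fingers measure 114 mm over their backs; the gripper's body (76 mm by 85 mm) begins 54 mm behind the grasp point. The pads swing forward as they close: fully open they stand 13 mm farther back than shut.
Start: joints at [-0.002, 0.353, 1.633, -0, 1.155, -0.002], TCP at [625.002, -0, 231.281] pointing down, gripper open.
Joint ranges: [-2.63, 2.63], [-0.92, 2.1], [0.06, 2.66], [-1.3, 4.44], [0, 2.69], [-3.02, 3.02]. Speed limits (rad/s): [2.22, 2.22, 2.79, 3.14, 3.14, 3.14].

### API

Orientations are given as [roll, pitch, yaw] about the fixed x, y, z axes, in that order (R = Rz(yaw) Ry(pitch) Rx(roll)).
In Python, from rig import r gives the robot as it stands.
- The arm moves only by the tool servo_tool, never from a script. Its argument "motion" is a list of rows, each a list of 7 numbers: the opening, from -1 (shut) to 1 (fully open), then the shift along the tool's x, y, z in m, then the turn, a rotation vector about the tool's x, y, z in units of 10 degrees (1.0 is 10 degrees). A call has 1 to 12 rows; each row is the pose to reach, as a shift and turn from the pose commanded when the call began, along the tool's axes at that moment; what a row does not reach only later rows make up. A row lasts 1/8 s, in which the tool goes at most 62.5 mm and 10.7 degrees, less where a joint would pass 70% of its speed; a pose out of reach is approached as far as the arm can. A call with a gripper value outside its range is refused whole. The fingers move at their own pace and stop on an object; "grip_force" is the grip in N (left out, the last holds). Time passes only in rows, so rows that repeat a pose let the fingers close. It gives the time, the measured TCP pose, the force and the opening at its end, in the units of the state.
- r.sense(): the state, without advancing time (a new reading comes with each control period).
- r.grab_frame(name): name is "scene" or "side" or "wrist"; returns the picture (400x640x3 uint8, red, green, blue); there is no depth.
- r.calibration(name): a dict with "fx", "fy", "cx", "cy" (pixels), "R" (3x3) and "t" (3): a world point X has camera coordinates R X + t; the wrist camera has in their place "mount" (4x4, takes a point from camera to tool coordinates, whose origin is the TCP and whose axes are the tool frame's). Camera axes: x right, y down, z forward; pixel columns grow to the right and rows downward; lengths in mm; the calibration is good to about 2 mm. The wrist camera is an equidistant fisheye: a pixel r from the principal point sees the ray r / f radians off the axis. A picture is of the moment at which its call begins: read the wrist's pose just before it. calibration takes no time and is no camera call.
- r.sign_off(): hands the job in, once; it reports no verdict.
The state is a dict: "clock": time; "qpos": joint angles; "qvel": joint speeds; "joint_efforts": joint torques, N m; "eef_pos": TCP position; "tcp_rot": TCP orientation; "contact_force": force on the tool from outside, world axes, zero at the start; "wrist_torque": the same for the moment, N m; "opening": opening from 0.0 (shut) to 1.0 (fully open).
Only numpy, scipy, OpenCV 4.12 (cv2) and the standard library are available. Lean on these libraries where they do the work, as an engineer would, in place of code of your own. Each camera call takes 0.05 s, during which the arm holds its last target. There are 200 camera calls.

### The job

Take the specimen cell by its orange grip from the green mat and set it down gently on the stand's copper platform, squared up with it and clear of both stops. Then slide it home along the platform, first against the far stop and then against the side stop, pressing it on each for about a second with about 7 newtons (never more than 12: the cell and the stops are delicate). Let go and leave the cell lying flat with no edge overhanging the platform, and leave everything else on the bench as it is.

Things in the scene. Friction and masses are not known exactly. Their poses are not given: they have to be found in the camera images.
- cell_grip (a point): Loose specimen cell, 0.26 to 0.49 kg: aluminium slab 60 x 60 x 16 mm with an orange grip block on its middle, 40 mm along the cell's x, 24 mm along y, 36 mm tall. This point: on the vertical centre line, 22 mm above the slab's top, 38 mm above its underside. z up. Grip the block across its 24 mm; fingertips may reach the slab's top. Any of four ways round will do on the platform.
- mat: Fixed green mat 130 x 130 x 4 mm on which the cell stands at the start; origin at the centre of its underside.
- stand: Fixed stand: dark base 150 x 150 x 10 mm with a copper platform 80 x 80 mm, its flat top 40 mm above the bench, sprung (8 N per mm down). Origin: centre of the base's underside, below the platform's centre; x, y along its edges, z up. Stops only on its +x (far stop) and +y side (side stop); -x and -y sides open. A cell squared up against both stops overhangs nowhere.
- far_stop: Blue block on the stand's +x side, 44 mm wide, top 60 mm above the bench, 61 mm from the platform's centre; origin at its underside. Its brass bar (36 mm wide, 44 to 52 mm above the bench) faces the platform, meets the slab's edge and gives 1 mm per 10 N. Its screw is set anew each time: the bar's face stands 25 to 35 mm from the platform's centre, not reported: feel for it.
- side_stop: The same kind of blue block and brass bar on the stand's +y side, centred 61 mm from the platform's centre; its bar's face stands 25 to 35 mm from it, set independently and not reported: feel for it.
- weight: Bystander: brass weight with a knob, 48 mm diameter, 58 mm tall; origin at the centre of its underside.
- disc: Bystander: white ceramic disc, 60 mm diameter, 12 mm thick; origin at the centre of its underside.
- tape: Bystander: yellow ring of tape, 84 mm diameter, 18 mm tall, lying flat.
- driver: Bystander: screwdriver with red handle, lying along its own x.
- spanner: Bystander: steel spanner, lying along its own x.
- fittings: Bystander: open blue box 100 x 80 x 35 mm; origin at the centre of its underside.
Things that resemble listed ones, but are neither listed nor needed, are in the scene too. Of the things shaped like the part that bears cell_grip, the aluminium one is meant.

How it is judged:
By the outcome, as a careful person would: the job done as asked, in the order asked, and still so for the second after the job is handed in, with the robot touching nothing.
It also fails if it takes over 72 s, if anything falls off the work surface, if the arm or the gripper's body presses on something with over 40 N, if the wrist force passes 120 N, or if a joint passes its speed limit or range.

## Working session

There is one attempt and no reset: what is moved stays moved. The work goes in short steps, Python scripts to look and compute and a tool call to move; the robot and the scene stay as the last step left them, time stands still between calls to the robot, and variables do not carry over. Pictures are saved under pics/ and viewed, on a budget of 10 in all, crops included, one or two more only if the job needs it, and the job is handed in when it is done.

Besides the shell and the picture viewer there is one more tool, called by a JSON object that holds its "name" and its "arguments", one argument or row to a line. servo_tool: Moves the arm, as the interface text tells. Its arguments: {"type":"object","properties":{"motion":{"type":"array","items":{"type":"array","items":{"type":"number"}}},"grip_force":{"type":"number"}},"required":["motion"]}

```bash
mkdir -p pics; ls
python3 - <<'E'
from rig import r
import cv2
print(r.sense())
for n in ["scene","side","wrist"]:
    c=r.calibration(n); print(n,c)
    cv2.imwrite(f"pics/{n}0.png",r.grab_frame(n)[:,:,::-1])
E
```

```text
pics
{'clock': 0.0, 'qpos': array([-2.39044994e-03,  3.53645473e-01,  1.63418369e+00, -1.52356714e-05,
        1.15519631e+00, -2.39100534e-03]), 'qvel': array([ 0.00039975,  0.0018234 , -0.00189425, -0.00023465,  0.00033068,
       -0.00041902]), 'joint_efforts': array([-2.03471049e-03, -6.05236173e+01, -3.42063046e+01, -2.62302356e-04,
        9.48130677e-03,  3.61521288e-06]), 'eef_pos': array([6.24495681e+02, 2.39896509e-03, 2.30542154e+02]), 'tcp_rot': array([-1.57080683e+00,  1.43284958e-03,  6.70909273e-06]), 'contact_force': array([-0.79968278, -0.10303555, -0.65856309]), 'wrist_torque': array([-0.02774134,  0.01558681, -0.00651181]), 'opening': 0.9974632474151311}
scene {'fx': 396.9606415379464, 'fy': 396.9606415379464, 'cx': 320.8005147768535, 'cy': 199.01976752780237, 'R': array([[-0.37875951,  0.92526551, -0.02061509],
       [ 0.67989373,  0.26306521, -0.6845007 ],
       [-0.62792177, -0.27327722, -0.72872067]]), 't': array([ 232.9392726 , -372.19255033, 1476.45162325])}
side {'fx': 478.2860599222422, 'fy': 478.2860599222422, 'cx': 319.57905642521666, 'cy': 199.68756295728198, 'R': array([[-0.98984483, -0.14083059,  0.01933778],
       [-0.09531602,  0.55661877, -0.82528202],
       [ 0.10546118, -0.81874434, -0.56438962]]), 't': array([ 595.33199765,  100.4558661 , 1284.21026741])}
wrist {'fx': 309.70691628693146, 'fy': 309.70691628693146, 'cx': 323.04637918100474, 'cy': 196.26426971733886, 'mount': array([[ 9.99999970e-01,  1.97591768e-04, -1.42443405e-04,
         2.29648580e-02],
       [ 1.97834692e-04, -3.17674577e-01,  9.48199781e-01,
        -1.42299845e+02],
       [ 1.42105822e-04, -9.48199781e-01, -3.17674607e-01,
         8.13157446e+01],
       [ 0.00000000e+00,  0.00000000e+00,  0.00000000e+00,
         1.00000000e+00]])}
```

View pics/scene0.png

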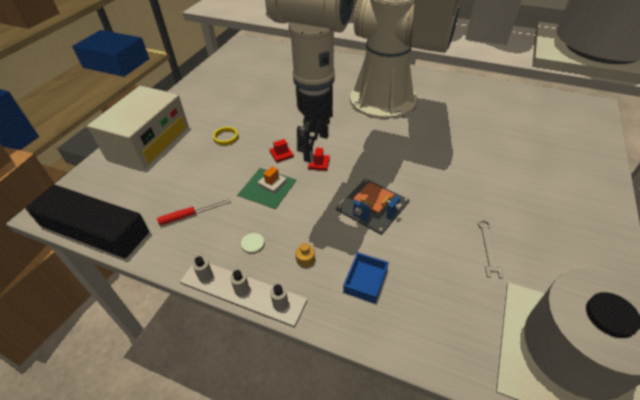

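View pics/side0.png

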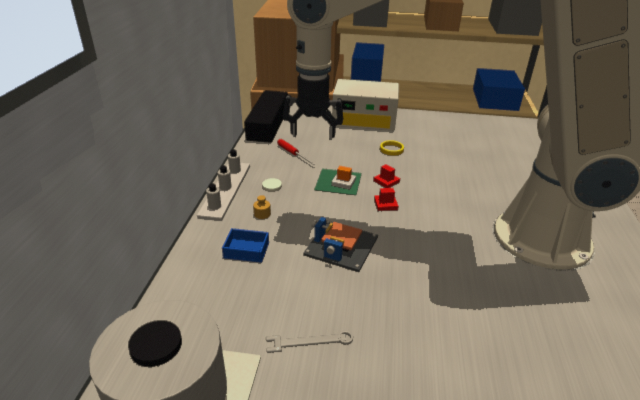

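Lookalikes of the cell in scene view: the orange-on-aluminium one on the green mat at (271,177), and red ones at (281,150) and (319,160). I choose the one on the mat and check it with the stand in a close crop.

Run:
```python
import cv2,numpy as np
s=cv2.imread("pics/scene0.png");d=cv2.imread("pics/side0.png")
def t(im,x,y):
    o=cv2.resize(im[y:y+60,x:x+80],(400,300),interpolation=cv2.INTER_CUBIC)
    o=cv2.convertScaleAbs(o,alpha=1.6,beta=10)
    for k in range(0,80,10): cv2.putText(o,str(x+k),(k*5,8),0,.3,(255,255,255)); cv2.line(o,(k*5,10),(k*5,14),(255,255,255))
    for k in range(10,60,10): cv2.putText(o,str(y+k),(6,k*5+3),0,.3,(255,255,255)); cv2.line(o,(0,k*5),(5,k*5),(255,255,255))
    return o
cv2.imwrite("pics/c1.png",np.vstack([np.hstack([t(s,230,155),t(s,335,175)]),np.hstack([t(d,305,150),t(d,302,213)])]))
```

```text
(no output)
```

View pics/c1.png

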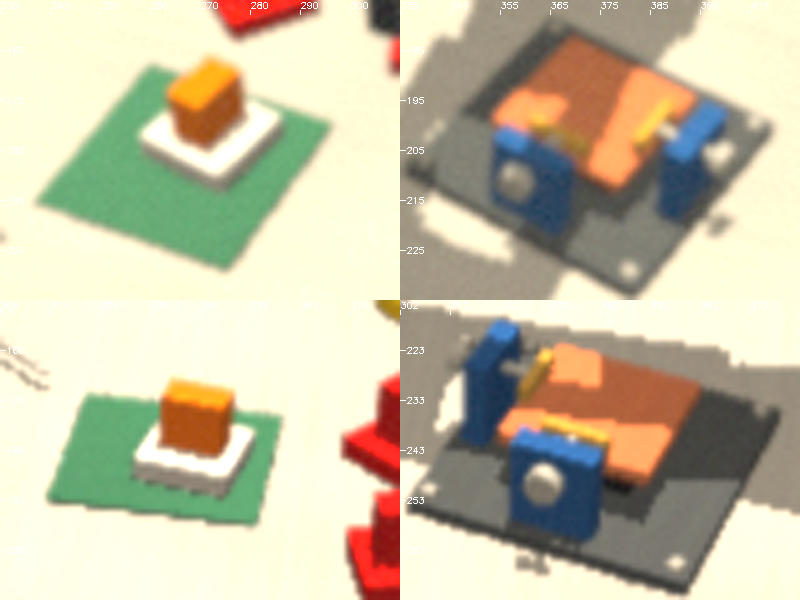

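The left tiles show the aluminium cell with its orange grip on the green mat. The right tiles show the stand with both blue stops. I'll compute positions from the corners read off these.

```bash
cat > h.py <<'E'
from rig import r
import numpy as np
def ray(n,u,v):
    c=r.calibration(n);R,t=np.array(c["R"]),np.array(c["t"])
    d=R.T@[(u-c["cx"])/c["fx"],(v-c["cy"])/c["fy"],1]; return -R.T@t,d
def onz(n,uv,z):
    o,d=ray(n,*uv); return o+d*(z-o[2])/d[2]
E
python3 - <<'E'
from h import *
def go(name,n,o,pts,z):
    P=np.array([onz(n,(o[0]+(x+.5)/5-.5,o[1]+(y+.5)/5-.5),z)[:2] for x,y in pts])
    e=np.roll(P,-1,0)-P
    print(name,n,P.round(0).tolist(),"mean",P.mean(0).round(1),"len",np.hypot(*e.T).round(0),"ang",np.degrees(np.arctan2(e[:,1],e[:,0])).round(1))
S=(230,155);T=(335,175);A=(305,150);B=(302,213)
go("mat","scene",S,[(152,65),(332,123),(227,271),(37,203)],4)
go("slab","scene",S,[(140,135),(217,177),(282,115)],20)
go("block","scene",S,[(168,95),(217,58),(243,72),(190,108)],56)
go("base","scene",T,[(155,25),(375,125),(235,295),(5,165)],10)
go("plat","scene",T,[(182,38),(297,95),(218,190),(92,110)],40)
go("mat","side",A,[(87,94),(283,115),(257,225),(47,202)],4)
go("slab","side",A,[(133,153),(226,185),(256,132)],20)
go("block","side",A,[(173,80),(234,92),(231,102),(160,98)],56)
go("base","side",B,[(380,110),(288,292),(5,212)],10)
go("plat","side",B,[(155,45),(300,83),(248,185),(98,130)],40)
go("farstops","scene",T,[(135,150),(330,125)],60)
E
```

```text
mat scene [[505.0, -248.0], [512.0, -122.0], [641.0, -127.0], [633.0, -254.0]] mean [ 572.7 -187.7] len [126. 129. 127. 129.] ang [ 86.8  -2.2 -93.3 177.3]
slab scene [[576.0, -215.0], [590.0, -157.0], [531.0, -145.0]] mean [ 565.8 -172.3] len [60. 61. 84.] ang [ 75.9 168.2 -57.3]
block scene [[572.0, -193.0], [534.0, -181.0], [540.0, -162.0], [577.0, -177.0]] mean [ 555.8 -178.3] len [40. 20. 40. 17.] ang [ 162.7   74.6  -21.2 -106.8]
base scene [[445.0, 73.0], [478.0, 213.0], [622.0, 174.0], [581.0, 30.0]] mean [531.4 122.5] len [143. 150. 149. 142.] ang [  76.8  -15.  -106.2  162.4]
plat scene [[480.0, 99.0], [500.0, 170.0], [582.0, 150.0], [551.0, 70.0]] mean [528.2 122.1] len [75. 85. 86. 77.] ang [  74.4  -13.9 -111.   157.9]
mat side [[629.0, -249.0], [501.0, -245.0], [508.0, -115.0], [635.0, -118.0]] mean [ 568.4 -181.9] len [128. 130. 128. 131.] ang [178.   87.1  -1.6 -92.8]
slab side [[588.0, -157.0], [529.0, -131.0], [516.0, -195.0]] mean [ 544.3 -161. ] len [65. 65. 82.] ang [ 156.1 -101.5   27.4]
block side [[568.0, -188.0], [530.0, -180.0], [531.0, -168.0], [574.0, -165.0]] mean [ 550.9 -175.1] len [39. 12. 43. 23.] ang [ 168.3   86.4    3.7 -103.4]
base side [[436.0, 75.0], [474.0, 223.0], [618.0, 187.0]] mean [509.3 161.6] len [153. 148. 214.] ang [  75.6  -13.8 -148.2]
plat side [[557.0, 78.0], [479.0, 97.0], [498.0, 183.0], [576.0, 153.0]] mean [527.6 127.5] len [80. 87. 84. 78.] ang [ 165.6   77.1  -21.  -104.8]
farstops scene [[588.0, 105.0], [535.0, 195.0]] mean [561.5 150.3] len [105. 105.] ang [121. -59.]
```

{"name": "servo_tool", "arguments": {
  "motion": [
    [0.3,-0.035,0.04,-0.09,0,-3.8,0],
    [0.3,-0.07,0.08,-0.18,0,-7.6,0],
    [0.3,-0.07,0.08,-0.18,0,-7.6,0],
    [0.3,-0.07,0.08,-0.18,0,-7.6,0],
    [0.3,-0.07,0.08,-0.18,0,-7.6,0],
    [0.3,-0.07,0.08,-0.18,0,-7.6,0],
    [0.3,-0.07,0.08,-0.18,0,-7.6,0],
    [0.3,-0.07,0.08,-0.18,0,-7.6,0],
    [0.3,-0.07,0.08,-0.18,0,-7.6,0],
    [0.3,-0.07,0.08,-0.18,0,-7.6,0]
  ]
}}

```text
clock: 1.4
eef_pos: [555.0, -179.9, 151.2]
tcp_rot: [-1.571, -0.0, 1.324]
contact_force: [-0.9, -0.6, -0.2]
opening: 0.649
```

```bash
cat >> h.py <<'E'
from scipy.spatial.transform import Rotation as Ro
import cv2
def pose():
    s=r.sense(); return np.array(s["eef_pos"]),Ro.from_euler("xyz",s["tcp_rot"]).as_matrix(),s
def wproj(X,p,R):
    c=r.calibration("wrist");M=np.linalg.inv(c["mount"]);q=(np.asarray(X)-p)@R; q=q@M[:3,:3].T+M[:3,3]
    rr=np.hypot(q[...,0],q[...,1]);th=np.arctan2(rr,q[...,2])
    return np.stack([c["cx"]+c["fx"]*th*q[...,0]/rr,c["cy"]+c["fy"]*th*q[...,1]/rr],-1)
def wonz(uv,z,p,R):
    c=r.calibration("wrist");M=np.array(c["mount"]);a=np.array([(uv[0]-c["cx"])/c["fx"],(uv[1]-c["cy"])/c["fy"]]);th=np.hypot(*a)
    d=R@M[:3,:3]@np.array([*(a/th*np.sin(th)),np.cos(th)]);o=p+R@M[:3,3]; return o+d*(z-o[2])/d[2]
def box(yaw,c,hx,hy,z):
    a=np.radians(yaw);ex=np.array([np.cos(a),np.sin(a)]);ey=np.array([-ex[1],ex[0]])
    return np.array([[*(np.array(c)+sx*hx*ex+sy*hy*ey),z] for sx,sy in((1,1),(-1,1),(-1,-1),(1,-1))])
E
python3 - <<'E'
from h import *
p,R,s=pose();im=r.grab_frame("wrist")
np.savez("w1.npz",im=im,p=p,R=R);print(s["clock"],p,s["tcp_rot"],s["contact_force"],s["opening"])
print(wproj(box(-14,(554,-179),30,30,20),p,R).round(),wproj(box(-14,(554,-179),20,12,56),p,R).round())
cv2.imwrite("pics/w1.png",cv2.convertScaleAbs(im[:,:,::-1],alpha=1.4,beta=10))
E
```

```text
1.4 [ 554.98981461 -179.92986939  151.23631116] [-1.57071004e+00 -2.97869121e-05  1.32415965e+00] [-0.860048   -0.60008336 -0.24498023] 0.6493165840698701
[[356. 215.]
 [358. 153.]
 [291. 153.]
 [293. 215.]] [[339. 220.]
 [339. 173.]
 [309. 173.]
 [310. 220.]]
```

View pics/w1.png

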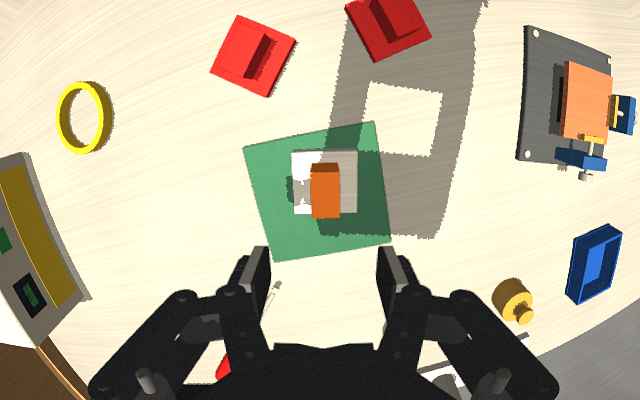

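The wrist view puts the cell within about 1 px of the predicted corners: slab (292..357, 150..213), grip top (310..339, 173..218). I'll go down and grip.

{"name": "servo_tool", "arguments": {
  "motion": [
    [0.3,0,0.03,0.001,0,0,0],
    [0.3,0,0.07,0.001,0,0,0],
    [0.3,0,0.1,0.001,0,0,0],
    [0.3,0,0.12,0.001,0,0,0],
    [0.3,0,0.127,0.001,0,0,0],
    [0.3,0,0.127,0.001,0,0,0],
    [-1,0,0.127,0.001,0,0,0],
    [-1,0,0.127,0.001,0,0,0],
    [-1,0,0.127,0.001,0,0,0],
    [-1,0,0.127,0.001,0,0,0]
  ],
  "grip_force": 40
}}

```text
clock: 2.7
eef_pos: [554.9, -180.0, 25.4]
tcp_rot: [-1.573, 0.0, 1.326]
contact_force: [-0.1, 1.1, 7.2]
opening: 0.277
```

{"name": "servo_tool", "arguments": {
  "motion": [
    [-1,0,0,0,0,0,0],
    [-1,0,0,0,0,0,0],
    [-1,0,-0.005,0,0,0,0],
    [-1,0,-0.015,0,0,0,0],
    [-1,0,-0.03,0,0,0,0],
    [-1,0,-0.06,0,0,0,0],
    [-1,0,-0.1,0,0,0,0],
    [-1,0,-0.1,0,0,0,0]
  ]
}}

```text
clock: 3.7
eef_pos: [556.3, -180.5, 128.2]
tcp_rot: [-1.577, 0.001, 1.326]
contact_force: [-0.2, 0.2, -2.8]
opening: 0.274
```

{"name": "servo_tool", "arguments": {
  "motion": [
    [-1,0.03,-0.01,0.002,0,0,0],
    [-1,0.08,-0.02,0.005,0,0,0],
    [-1,0.13,-0.025,0.009,0,0,0],
    [-1,0.18,-0.025,0.012,0,0,0],
    [-1,0.23,-0.025,0.015,0,0,0],
    [-1,0.27,-0.025,0.018,0,0,0],
    [-1,0.288,-0.025,0.019,0,0,0],
    [-1,0.288,-0.025,0.019,0,0,0],
    [-1,0.288,-0.025,0.019,0,0,0],
    [-1,0.288,-0.025,0.019,0,0,0],
    [-1,0.288,-0.025,0.019,0,0,0],
    [-1,0.288,-0.025,0.019,0,0,0]
  ]
}}

```text
clock: 5.2
eef_pos: [605.3, 103.8, 149.3]
tcp_rot: [-1.571, -0.0, 1.326]
contact_force: [-0.4, -0.6, -2.7]
opening: 0.271
```

Run:
```python
from h import *
p,R,s=pose();im=r.grab_frame("wrist")
np.savez("w2.npz",im=im,p=p,R=R);print(s["clock"],p,s["tcp_rot"],s["contact_force"],s["opening"])
q=wproj(box(-14.6,(529,125),40,40,40),p,R);print(q.round())
x0,y0=int(q[:,0].mean())-80,int(q[:,1].mean())-60
x0=max(0,min(x0,480));y0=max(0,min(y0,280));print(x0,y0)
o=cv2.resize(im[y0:y0+120,x0:x0+160,::-1],(800,600),interpolation=cv2.INTER_CUBIC)
o=cv2.convertScaleAbs(o,alpha=1.5,beta=15)
for k in range(0,160,20): cv2.putText(o,str(x0+k),(k*5,10),0,.35,(0,0,255))
for k in range(20,120,20): cv2.putText(o,str(y0+k),(0,k*5+3),0,.35,(0,0,255))
cv2.imwrite("pics/w2.png",o)
```

```text
5.2 [605.27766992 103.81808635 149.34303618] [-1.57084414e+00 -1.19236869e-05  1.32583117e+00] [-0.37862865 -0.55411227 -2.70460563] 0.27055496809402196
[[374. 149.]
 [377.  52.]
 [276.  51.]
 [277. 148.]]
246 39
```

View pics/w2.png

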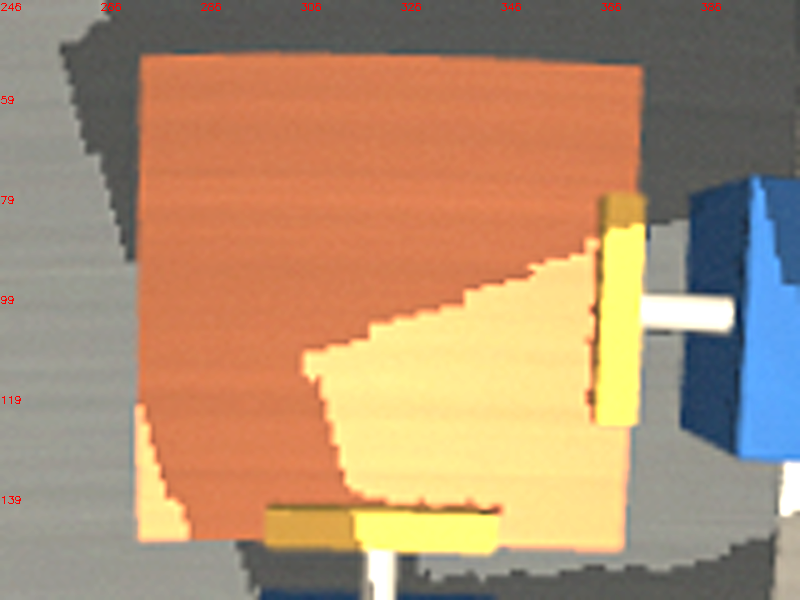

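The platform fills (273..374, 50..149) of the wrist image. The side bar face is near column 366 and the far bar face near row 140.

Run:
```python
from h import *
w=np.load("w2.npz");p,R=w["p"],w["R"]
g=lambda x,y,z: wonz((246+x/5-.4,39+y/5-.4),z,p,R)[:2]
P=np.array([g(140,57,40),g(642,67,40),g(627,550,40),g(137,540,40)]) # (-x,-y),(-x,+y),(+x,+y),(+x,-y)
c=P.mean(0);e=np.roll(P,-1,0)-P
an=np.degrees(np.arctan2(e[:,1],e[:,0]));print(P.round(1),c,np.hypot(*e.T),an)
yaw=np.mean([an[0]-90,an[1],(an[2]+90),((an[3]+360)%360-180)]);print("yaw",yaw,"tool yaw",np.degrees(1.32583))
a=np.radians(yaw);ex=np.array([np.cos(a),np.sin(a)]);ey=np.array([-ex[1],ex[0]])
for n,q in dict(side1=g(601,198,52),side2=g(597,425,52),far1=g(267,507,52),far2=g(497,507,52),cellnow=p[:2]).items():
    d=q-c;print(n,d@ex,d@ey)
```

```text
[[478.8  94.4]
 [499.8 171.7]
 [577.  151.4]
 [555.7  73.1]] [527.8311355 122.642804 ] [80.14080852 79.88575442 81.08025934 79.78398153] [  74.82568364  -14.74093736 -105.24511729  164.58500126]
yaw -15.143842435812484 tool yaw 75.96446335182993
side1 -17.05839025099442 32.317195817496604
side2 18.364315691932028 32.95497263691855
far1 32.475952820282025 -17.99220197621936
far2 31.796453723140058 17.822260133737196
cellnow 79.67487911634433 2.061389118268866
```

{"name": "servo_tool", "arguments": {
  "motion": [
    [-1,-0.001,0,0.02,0,0.11,0],
    [-1,-0.003,0,0.05,0,0.11,0],
    [-1,-0.004,0,0.075,0,0.11,0],
    [-1,-0.0044,0.015,0.083,0,0.11,0],
    [-1,-0.0044,0.04,0.083,0,0.11,0],
    [-1,-0.0044,0.065,0.083,0,0.11,0],
    [-1,-0.0044,0.075,0.083,0,0.11,0],
    [-1,-0.0044,0.075,0.083,0,0.11,0],
    [-1,-0.0044,0.075,0.083,0,0.11,0],
    [-1,-0.0044,0.075,0.083,0,0.11,0],
    [-1,-0.0044,0.075,0.083,0,0.11,0]
  ]
}}

```text
clock: 6.62
eef_pos: [524.0, 120.2, 74.8]
tcp_rot: [-1.572, -0.0, 1.307]
contact_force: [1.3, 0.3, -3.0]
opening: 0.272
```

```bash
cat >> h.py <<'E'
C=np.array([527.83,122.64]);a_=np.radians(-15.14);EX=np.array([np.cos(a_),np.sin(a_)]);EY=np.array([-EX[1],EX[0]])
def rep():
    p,R,s=pose();d=p[:2]-C;f=s["contact_force"]
    print("t%.2f stand xy %.2f %.2f z %.2f yaw-err %.2f deg tilt %s f_x %.2f f_y %.2f f_z %.2f tq %s open %.3f"%(s["clock"],d@EX,d@EY,p[2],np.degrees(s["tcp_rot"][2])-74.86,np.degrees(s["tcp_rot"][:2]+[np.pi/2,0]).round(2),f[:2]@EX,f[:2]@EY,f[2],s["wrist_torque"].round(2),s["opening"]))
E
python3 - <<'E'
from h import *
rep(); p,R,s=pose()
print(wproj(box(-15.14,p[:2],30,30,p[2]-5.4),p,R).round())
print(wproj(box(-15.14,p[:2],20,12,p[2]+30.6),p,R).round())
o=cv2.resize(r.grab_frame("wrist")[100:300,190:457,::-1],(800,600),interpolation=cv2.INTER_CUBIC)
cv2.imwrite("pics/w3.png",cv2.convertScaleAbs(o,alpha=1.5,beta=15))
E
```

```text
t6.62 stand xy -3.01 -3.39 z 74.84 yaw-err 0.04 deg tilt [-0.05 -0.03] f_x 1.15 f_y 0.67 f_z -3.01 tq [ 0.01 -0.    0.01] open 0.272
[[374. 296.]
 [383. 200.]
 [265. 200.]
 [273. 296.]]
[[349. 325.]
 [353. 252.]
 [295. 252.]
 [299. 325.]]
```

View pics/w3.png

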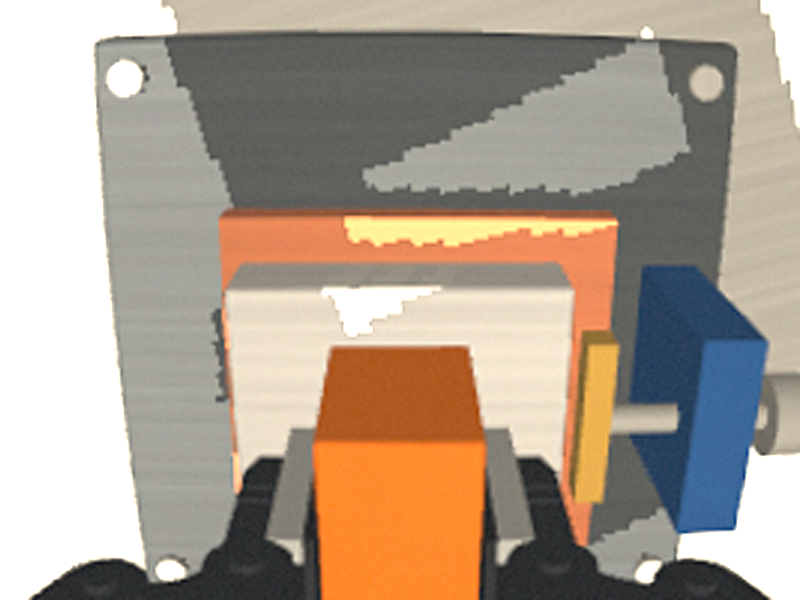

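The cell hangs square over the platform, well inside its edges and about 6 mm from the side bar. Next I lower it gently.

{"name": "servo_tool", "arguments": {
  "motion": [
    [-1,0,0.004,0,0,0,0],
    [-1,0,0.008,0,0,0,0],
    [-1,0,0.01,0,0,0,0],
    [-1,0,0.011,0,0,0,0],
    [-1,0,0.0115,0,0,0,0],
    [-1,0,0.012,0,0,0,0],
    [-1,0,0.012,0,0,0,0]
  ]
}}

```text
clock: 7.55
eef_pos: [523.7, 120.1, 62.3]
tcp_rot: [-1.571, 0.0, 1.307]
contact_force: [-0.1, 0.0, -2.5]
opening: 0.272
```

```bash
python3 -c "
from h import *
rep()"
```

```text
t7.55 stand xy -3.35 -3.55 z 62.30 yaw-err 0.04 deg tilt [0. 0.] f_x -0.10 f_y 0.01 f_z -2.47 tq [-0.02  0.01 -0.01] open 0.272
```

{"name": "servo_tool", "arguments": {
  "motion": [
    [-1,0,0.0003,0,0,0,0],
    [-1,0,0.0006,0,0,0,0],
    [-1,0,0.0009,0,0,0,0],
    [-1,0,0.0009,0,0,0,0]
  ]
}}

```text
clock: 8.05
eef_pos: [523.6, 120.1, 61.4]
tcp_rot: [-1.571, 0.0, 1.307]
contact_force: [0.7, -0.5, -1.5]
opening: 0.273
```

```bash
python3 -c "
from h import *
rep()"
```

```text
t8.05 stand xy -3.37 -3.54 z 61.36 yaw-err 0.04 deg tilt [0. 0.] f_x 0.84 f_y -0.28 f_z -1.45 tq [-0.04 -0.03 -0.  ] open 0.273
```

{"name": "servo_tool", "arguments": {
  "motion": [
    [-1,0,0.0003,0,0,0,0],
    [-1,0,0.0006,0,0,0,0],
    [-1,0,0.0006,0,0,0,0],
    [-1,0,0.0006,0,0,0,0]
  ]
}}

```text
clock: 8.55
eef_pos: [523.7, 120.1, 60.9]
tcp_rot: [-1.571, -0.0, 1.307]
contact_force: [0.4, 0.4, 0.6]
opening: 0.27
```

```bash
python3 -c "
from h import *
rep()"
```

```text
t8.55 stand xy -3.32 -3.54 z 60.88 yaw-err 0.04 deg tilt [-0.01 -0.  ] f_x 0.30 f_y 0.54 f_z 0.63 tq [-0.04  0.12 -0.01] open 0.270
```

Set-down is felt: Fz went from -2.7 to +0.6 N. I slide toward the far stop.

{"name": "servo_tool", "arguments": {
  "motion": [
    [-1,0,0,-0.001,0,0,0],
    [-1,0,0,-0.002,0,0,0],
    [-1,0,0,-0.003,0,0,0],
    [-1,0,0,-0.004,0,0,0],
    [-1,0,0,-0.005,0,0,0],
    [-1,0,0,-0.005,0,0,0]
  ]
}}

```text
clock: 9.3
eef_pos: [528.7, 118.8, 60.8]
tcp_rot: [-1.571, -0.0, 1.307]
contact_force: [-1.5, -0.8, -0.2]
opening: 0.276
```

```bash
python3 -c "
from h import *
rep()"
```

```text
t9.30 stand xy 1.84 -3.51 z 60.80 yaw-err 0.04 deg tilt [-0.01 -0.  ] f_x -1.22 f_y -1.19 f_z -0.22 tq [-0.03  0.24  0.05] open 0.276
```

{"name": "servo_tool", "arguments": {
  "motion": [
    [-1,0,0,-0.0003,0,0,0],
    [-1,0,0,-0.0006,0,0,0],
    [-1,0,0,-0.0009,0,0,0],
    [-1,0,0,-0.0009,0,0,0]
  ]
}}

```text
clock: 9.8
eef_pos: [529.4, 118.5, 60.8]
tcp_rot: [-1.571, 0.0, 1.307]
contact_force: [-1.5, 0.6, 1.2]
opening: 0.277
```

```bash
python3 -c "
from h import *
rep()"
```

```text
t9.80 stand xy 2.57 -3.55 z 60.78 yaw-err 0.04 deg tilt [0. 0.] f_x -1.59 f_y 0.19 f_z 1.18 tq [ 0.05  0.18 -0.  ] open 0.277
```

{"name": "servo_tool", "arguments": {
  "motion": [
    [-1,0,0,-0.0002,0,0,0],
    [-1,0,0,-0.0004,0,0,0],
    [-1,0,0,-0.0006,0,0,0],
    [-1,0,0,-0.0006,0,0,0]
  ]
}}

```text
clock: 10.3
eef_pos: [530.0, 118.4, 60.8]
tcp_rot: [-1.571, -0.0, 1.307]
contact_force: [-1.9, 0.4, 0.2]
opening: 0.275
```

```bash
python3 -c "
from h import *
rep()"
```

```text
t10.30 stand xy 3.20 -3.54 z 60.79 yaw-err 0.04 deg tilt [-0. -0.] f_x -1.93 f_y -0.09 f_z 0.18 tq [ 0.09  0.24 -0.05] open 0.275
```

{"name": "servo_tool", "arguments": {
  "motion": [
    [-1,0,0,-0.0002,0,0,0],
    [-1,0,0,-0.0004,0,0,0],
    [-1,0,0,-0.0004,0,0,0]
  ]
}}

```text
clock: 10.68
eef_pos: [530.4, 118.3, 60.8]
tcp_rot: [-1.571, 0.0, 1.307]
contact_force: [-1.9, 1.4, 0.0]
opening: 0.277
```

```bash
python3 -c "
from h import *
rep()"
```

```text
t10.68 stand xy 3.57 -3.55 z 60.76 yaw-err 0.04 deg tilt [-0.  0.] f_x -2.15 f_y 0.84 f_z 0.00 tq [0.05 0.26 0.02] open 0.277
```

{"name": "servo_tool", "arguments": {
  "motion": [
    [-1,0,0,-0.0002,0,0,0],
    [-1,0,0,-0.0004,0,0,0],
    [-1,0,0,-0.0005,0,0,0],
    [-1,0,0,-0.0005,0,0,0]
  ]
}}

```text
clock: 11.18
eef_pos: [530.8, 118.2, 60.8]
tcp_rot: [-1.571, -0.0, 1.307]
contact_force: [-1.8, 0.4, 1.3]
opening: 0.271
```

```bash
python3 -c "
from h import *
rep()"
```

```text
t11.18 stand xy 4.06 -3.51 z 60.78 yaw-err 0.04 deg tilt [-0. -0.] f_x -1.80 f_y -0.06 f_z 1.33 tq [ 0.04  0.22 -0.02] open 0.271
```

{"name": "servo_tool", "arguments": {
  "motion": [
    [-1,0,0,-0.0002,0,0,0],
    [-1,0,0,-0.0004,0,0,0],
    [-1,0,0,-0.0004,0,0,0]
  ]
}}

```text
clock: 11.55
eef_pos: [531.2, 118.0, 60.8]
tcp_rot: [-1.571, 0.0, 1.307]
contact_force: [-1.8, 0.5, 0.8]
opening: 0.273
```

```bash
python3 -c "
from h import *
rep()"
```

```text
t11.55 stand xy 4.50 -3.56 z 60.78 yaw-err 0.04 deg tilt [-0.  0.] f_x -1.83 f_y -0.02 f_z 0.81 tq [ 0.05  0.28 -0.01] open 0.273
```

{"name": "servo_tool", "arguments": {
  "motion": [
    [-1,0,0,-0.0002,0,0,0],
    [-1,0,0,-0.0004,0,0,0],
    [-1,0,0,-0.0005,0,0,0],
    [-1,0,0,-0.0005,0,0,0]
  ]
}}

```text
clock: 12.05
eef_pos: [531.7, 117.9, 60.8]
tcp_rot: [-1.571, -0.0, 1.307]
contact_force: [-1.9, 1.2, 0.5]
opening: 0.278
```

```bash
python3 -c "
from h import *
rep()"
```

```text
t12.05 stand xy 4.96 -3.54 z 60.78 yaw-err 0.04 deg tilt [-0. -0.] f_x -2.10 f_y 0.66 f_z 0.51 tq [ 0.03  0.22 -0.02] open 0.278
```

{"name": "servo_tool", "arguments": {
  "motion": [
    [-1,0,0,-0.0002,0,0,0],
    [-1,0,0,-0.0004,0,0,0],
    [-1,0,0,-0.0005,0,0,0],
    [-1,0,0,-0.0005,0,0,0]
  ]
}}

```text
clock: 12.55
eef_pos: [532.1, 117.8, 60.8]
tcp_rot: [-1.571, 0.0, 1.307]
contact_force: [-1.9, 0.6, 1.2]
opening: 0.273
```

```bash
python3 -c "
from h import *
rep()"
```

```text
t12.55 stand xy 5.41 -3.55 z 60.77 yaw-err 0.04 deg tilt [0.01 0.  ] f_x -2.02 f_y 0.03 f_z 1.16 tq [0.09 0.31 0.  ] open 0.273
```

{"name": "servo_tool", "arguments": {
  "motion": [
    [-1,0,0,-0.0002,0,0,0],
    [-1,0,0,-0.0004,0,0,0],
    [-1,0,0,-0.0006,0,0,0],
    [-1,0,0,-0.0006,0,0,0]
  ]
}}

```text
clock: 13.05
eef_pos: [532.4, 117.7, 60.7]
tcp_rot: [-1.57, 0.0, 1.307]
contact_force: [-4.0, 1.6, 2.6]
opening: 0.273
```

```bash
python3 -c "
from h import *
rep()"
```

```text
t13.05 stand xy 5.71 -3.58 z 60.73 yaw-err 0.04 deg tilt [0.04 0.01] f_x -4.27 f_y 0.52 f_z 2.59 tq [ 0.3   0.73 -0.03] open 0.273
```

{"name": "servo_tool", "arguments": {
  "motion": [
    [-1,0,0,-0.0002,0,0,0],
    [-1,0,0,-0.0004,0,0,0],
    [-1,0,0,-0.0006,0,0,0],
    [-1,0,0,-0.0006,0,0,0]
  ]
}}

```text
clock: 13.55
eef_pos: [532.7, 117.6, 60.7]
tcp_rot: [-1.57, 0.0, 1.307]
contact_force: [-5.5, 2.0, 3.4]
opening: 0.276
```

```bash
python3 -c "
from h import *
rep()"
```

```text
t13.55 stand xy 5.99 -3.60 z 60.67 yaw-err 0.03 deg tilt [0.07 0.02] f_x -5.81 f_y 0.50 f_z 3.41 tq [ 0.45  0.97 -0.02] open 0.276
```

Far-stop contact felt at x ≈ 5.6. I press up to about 7 N on the stop (sliding friction of about 2 N comes on top) and hold.

{"name": "servo_tool", "arguments": {
  "motion": [
    [-1,0,0,-0.0003,0,0,0],
    [-1,0,0,-0.0006,0,0,0],
    [-1,0,0,-0.0009,0,0,0],
    [-1,0,0,-0.0009,0,0,0]
  ]
}}

```text
clock: 14.05
eef_pos: [532.9, 117.4, 60.6]
tcp_rot: [-1.568, 0.001, 1.307]
contact_force: [-8.4, 4.4, 4.4]
opening: 0.278
```

```bash
python3 -c "
from h import *
rep()"
```

```text
t14.05 stand xy 6.27 -3.69 z 60.61 yaw-err 0.02 deg tilt [0.14 0.03] f_x -9.26 f_y 2.08 f_z 4.42 tq [ 0.69  1.3  -0.03] open 0.278
```

{"name": "servo_tool", "arguments": {
  "motion": [
    [-1,0,0,0,0,0,0],
    [-1,0,0,0,0,0,0],
    [-1,0,0,0,0,0,0],
    [-1,0,0,0,0,0,0],
    [-1,0,0,0,0,0,0],
    [-1,0,0,0,0,0,0],
    [-1,0,0,0,0,0,0]
  ]
}}

```text
clock: 14.92
eef_pos: [532.9, 117.4, 60.6]
tcp_rot: [-1.568, 0.0, 1.307]
contact_force: [-8.0, 4.3, 4.5]
opening: 0.27
```

```bash
python3 -c "
from h import *
rep()"
```

```text
t14.93 stand xy 6.28 -3.68 z 60.61 yaw-err 0.02 deg tilt [0.14 0.03] f_x -8.87 f_y 2.10 f_z 4.45 tq [ 0.72  1.24 -0.  ] open 0.270
```

{"name": "servo_tool", "arguments": {
  "motion": [
    [-1,0,0,0.0005,0,0,0],
    [-1,0,0,0.001,0,0,0],
    [-1,0,0,0.0015,0,0,0],
    [-1,0,0,0.0015,0,0,0]
  ]
}}

```text
clock: 15.42
eef_pos: [532.8, 117.6, 60.7]
tcp_rot: [-1.571, 0.0, 1.307]
contact_force: [-2.7, -0.1, -0.4]
opening: 0.275
```

```bash
python3 -c "
from h import *
rep()"
```

```text
t15.43 stand xy 6.09 -3.62 z 60.65 yaw-err 0.04 deg tilt [-0.    0.01] f_x -2.64 f_y -0.77 f_z -0.37 tq [ 0.08  0.46 -0.09] open 0.275
```

{"name": "servo_tool", "arguments": {
  "motion": [
    [-1,0,0,0.0003,0,0,0],
    [-1,0.001,0,0.0003,0,0,0],
    [-1,0.002,0,0.0003,0,0,0],
    [-1,0.003,0,0.0003,0,0,0],
    [-1,0.004,0,0.0003,0,0,0],
    [-1,0.005,0,0.0003,0,0,0],
    [-1,0.005,0,0.0003,0,0,0]
  ]
}}

```text
clock: 16.3
eef_pos: [533.8, 122.7, 60.8]
tcp_rot: [-1.571, -0.0, 1.307]
contact_force: [-3.8, -1.7, 0.5]
opening: 0.274
```

```bash
python3 -c "
from h import *
rep()"
```

```text
t16.30 stand xy 5.72 1.61 z 60.78 yaw-err 0.04 deg tilt [ 0.   -0.01] f_x -3.23 f_y -2.60 f_z 0.48 tq [-0.29  0.49 -0.13] open 0.274
```

{"name": "servo_tool", "arguments": {
  "motion": [
    [-1,0.0002,0,0,0,0,0],
    [-1,0.0004,0,0,0,0,0],
    [-1,0.0006,0,0,0,0,0],
    [-1,0.0006,0,0,0,0,0]
  ]
}}

```text
clock: 16.8
eef_pos: [533.9, 123.1, 60.8]
tcp_rot: [-1.571, 0.0, 1.307]
contact_force: [-4.0, -1.5, 0.9]
opening: 0.274
```

```bash
python3 -c "
from h import *
rep()"
```

```text
t16.80 stand xy 5.72 2.04 z 60.76 yaw-err 0.04 deg tilt [0.01 0.  ] f_x -3.45 f_y -2.46 f_z 0.90 tq [-0.44  0.63 -0.15] open 0.274
```

{"name": "servo_tool", "arguments": {
  "motion": [
    [-1,0.0002,0,0,0,0,0],
    [-1,0.0004,0,0,0,0,0],
    [-1,0.0006,0,0,0,0,0],
    [-1,0.0006,0,0,0,0,0]
  ]
}}

```text
clock: 17.3
eef_pos: [534.1, 123.7, 60.8]
tcp_rot: [-1.571, -0.0, 1.307]
contact_force: [-4.5, -2.8, 1.1]
opening: 0.276
```

```bash
python3 -c "
from h import *
rep()"
```

```text
t17.30 stand xy 5.74 2.69 z 60.77 yaw-err 0.04 deg tilt [-0. -0.] f_x -3.63 f_y -3.86 f_z 1.13 tq [-0.49  0.63 -0.16] open 0.276
```

{"name": "servo_tool", "arguments": {
  "motion": [
    [-1,0.0002,0,0,0,0,0],
    [-1,0.0004,0,0,0,0,0],
    [-1,0.0004,0,0,0,0,0]
  ]
}}

```text
clock: 17.68
eef_pos: [534.2, 124.1, 60.8]
tcp_rot: [-1.571, 0.0, 1.307]
contact_force: [-4.1, -2.5, 0.3]
opening: 0.276
```

```bash
python3 -c "
from h import *
rep()"
```

```text
t17.68 stand xy 5.75 3.07 z 60.79 yaw-err 0.04 deg tilt [-0.  0.] f_x -3.28 f_y -3.52 f_z 0.28 tq [-0.43  0.6  -0.13] open 0.276
```

{"name": "servo_tool", "arguments": {
  "motion": [
    [-1,0.0002,0,0,0,0,0],
    [-1,0.0004,0,0,0,0,0],
    [-1,0.0004,0,0,0,0,0]
  ]
}}

```text
clock: 18.05
eef_pos: [534.3, 124.5, 60.8]
tcp_rot: [-1.571, 0.0, 1.307]
contact_force: [-3.8, -1.9, 0.7]
opening: 0.271
```

```bash
python3 -c "
from h import *
rep()"
```

```text
t18.05 stand xy 5.75 3.45 z 60.79 yaw-err 0.04 deg tilt [-0.  0.] f_x -3.15 f_y -2.85 f_z 0.70 tq [-0.49  0.65 -0.1 ] open 0.271
```

{"name": "servo_tool", "arguments": {
  "motion": [
    [-1,0.0002,0,0,0,0,0],
    [-1,0.0004,0,0,0,0,0],
    [-1,0.0006,0,0,0,0,0],
    [-1,0.0006,0,0,0,0,0]
  ]
}}

```text
clock: 18.55
eef_pos: [534.3, 124.8, 60.8]
tcp_rot: [-1.571, 0.0, 1.307]
contact_force: [-5.1, -4.0, 1.9]
opening: 0.277
```

```bash
python3 -c "
from h import *
rep()"
```

```text
t18.55 stand xy 5.73 3.74 z 60.78 yaw-err 0.05 deg tilt [0.01 0.03] f_x -3.88 f_y -5.21 f_z 1.85 tq [-0.76  0.69 -0.19] open 0.277
```

{"name": "servo_tool", "arguments": {
  "motion": [
    [-1,0.0002,0,0,0,0,0],
    [-1,0.0004,0,0,0,0,0],
    [-1,0.0004,0,0,0,0,0]
  ]
}}

```text
clock: 18.92
eef_pos: [534.4, 125.0, 60.8]
tcp_rot: [-1.571, 0.001, 1.307]
contact_force: [-4.3, -6.1, 2.5]
opening: 0.279
```

```bash
python3 -c "
from h import *
rep()"
```

```text
t18.93 stand xy 5.74 3.96 z 60.82 yaw-err 0.05 deg tilt [0.01 0.04] f_x -2.56 f_y -7.00 f_z 2.52 tq [-1.04  0.72 -0.19] open 0.279
```

Side-stop contact felt at y ≈ 3.5. I press up.

{"name": "servo_tool", "arguments": {
  "motion": [
    [-1,0.0003,0,0,0,0,0],
    [-1,0.0006,0,0,0,0,0],
    [-1,0.0006,0,0,0,0,0]
  ]
}}

```text
clock: 19.3
eef_pos: [534.5, 125.2, 60.8]
tcp_rot: [-1.571, 0.001, 1.308]
contact_force: [-4.4, -8.2, 2.7]
opening: 0.274
```

```bash
python3 -c "
from h import *
rep()"
```

```text
t19.30 stand xy 5.72 4.22 z 60.82 yaw-err 0.05 deg tilt [0.02 0.07] f_x -2.08 f_y -9.02 f_z 2.68 tq [-1.39  0.68 -0.21] open 0.274
```

{"name": "servo_tool", "arguments": {
  "motion": [
    [-1,0.0002,0,0,0,0,0],
    [-1,0.0002,0,0,0,0,0],
    [-1,0.0002,0,0,0,0,0],
    [-1,0.0002,0,0,0,0,0],
    [-1,0.0002,0,0,0,0,0],
    [-1,0.0002,0,0,0,0,0],
    [-1,0.0002,0,0,0,0,0],
    [-1,0.0002,0,0,0,0,0]
  ]
}}

```text
clock: 20.3
eef_pos: [534.5, 125.3, 60.8]
tcp_rot: [-1.571, 0.001, 1.308]
contact_force: [-3.2, -7.9, 2.9]
opening: 0.272
```

```bash
python3 -c "
from h import *
rep()"
```

```text
t20.30 stand xy 5.72 4.30 z 60.84 yaw-err 0.05 deg tilt [0.02 0.08] f_x -1.04 f_y -8.44 f_z 2.93 tq [-1.5   0.71 -0.22] open 0.272
```

Both presses are done. I ease off before letting go.

{"name": "servo_tool", "arguments": {
  "motion": [
    [-1,-0.0005,0,0,0,0,0],
    [-1,-0.001,0,0,0,0,0],
    [-1,-0.0015,0,0,0,0,0],
    [-1,-0.0015,0,0,0,0,0]
  ]
}}

```text
clock: 20.8
eef_pos: [534.4, 124.9, 60.8]
tcp_rot: [-1.571, -0.0, 1.307]
contact_force: [-4.1, -0.6, 0.6]
opening: 0.274
```

```bash
python3 -c "
from h import *
rep()"
```

```text
t20.80 stand xy 5.78 3.95 z 60.84 yaw-err 0.04 deg tilt [-0.01 -0.01] f_x -3.79 f_y -1.63 f_z 0.61 tq [-0.24  0.56 -0.01] open 0.274
```

{"name": "servo_tool", "arguments": {
  "motion": [
    [-1,-0.0002,0,0.0001,0,0,0],
    [-1,-0.0003,0,0.0002,0,0,0],
    [-1,-0.0003,0,0.0002,0,0,0]
  ]
}}

```text
clock: 21.18
eef_pos: [534.4, 124.7, 60.8]
tcp_rot: [-1.571, -0.0, 1.307]
contact_force: [-3.1, 0.6, -0.5]
opening: 0.274
```

```bash
python3 -c "
from h import *
rep()"
```

```text
t21.18 stand xy 5.78 3.74 z 60.84 yaw-err 0.04 deg tilt [-0.03 -0.03] f_x -3.09 f_y -0.27 f_z -0.49 tq [0.08 0.34 0.04] open 0.274
```

{"name": "servo_tool", "arguments": {
  "motion": [
    [-0.3,0,0,0,0,0,0],
    [-0.1,0,0,0,0,0,0],
    [-0.1,0,0,0,0,0,0],
    [-0.1,0,0,0,0,0,0],
    [-0.1,0,-0.01,0,0,0,0],
    [-0.1,0,-0.03,0,0,0,0],
    [-0.1,0,-0.06,0,0,0,0],
    [-0.1,0,-0.09,0,0,0,0],
    [-0.1,0,-0.1,0,0,0,0],
    [-0.1,0,-0.1,-0.03,0,0,0],
    [-0.1,0,-0.1,-0.07,0,0,0],
    [-0.1,0,-0.1,-0.07,0,0,0]
  ]
}}

```text
clock: 22.68
eef_pos: [603.6, 105.7, 160.3]
tcp_rot: [-1.572, -0.0, 1.306]
contact_force: [0.4, 0.5, 0.8]
opening: 0.455
```

{"name": "servo_tool", "arguments": {
  "motion": [
    [-0.1,0,0,0,0,0,0],
    [-0.1,0,0,0,0,0,0],
    [-0.1,0,0,0,0,0,0]
  ]
}}

```text
clock: 23.05
eef_pos: [601.0, 106.5, 160.8]
tcp_rot: [-1.571, 0.0, 1.308]
contact_force: [-0.5, 0.2, 0.4]
opening: 0.449
```

Run:
```python
from h import *
rep();p,R,s=pose();im=r.grab_frame("wrist");np.savez("w4.npz",im=im,p=p,R=R)
q=wproj(box(-15.14,C,40,40,40),p,R)
x0,y0=int(q[:,0].mean())-80,int(q[:,1].mean())-60
x0=max(0,min(x0,480));y0=max(0,min(y0,280));print(x0,y0)
o=cv2.resize(im[y0:y0+120,x0:x0+160,::-1],(800,600),interpolation=cv2.INTER_CUBIC)
cv2.imwrite("pics/w4.png",cv2.convertScaleAbs(o,alpha=1.5,beta=15))
```

```text
t23.05 stand xy 74.87 3.57 z 160.81 yaw-err 0.06 deg tilt [0.02 0.01] f_x -0.50 f_y 0.08 f_z 0.45 tq [0.03 0.02 0.01] open 0.449
239 44
```

View pics/w4.png

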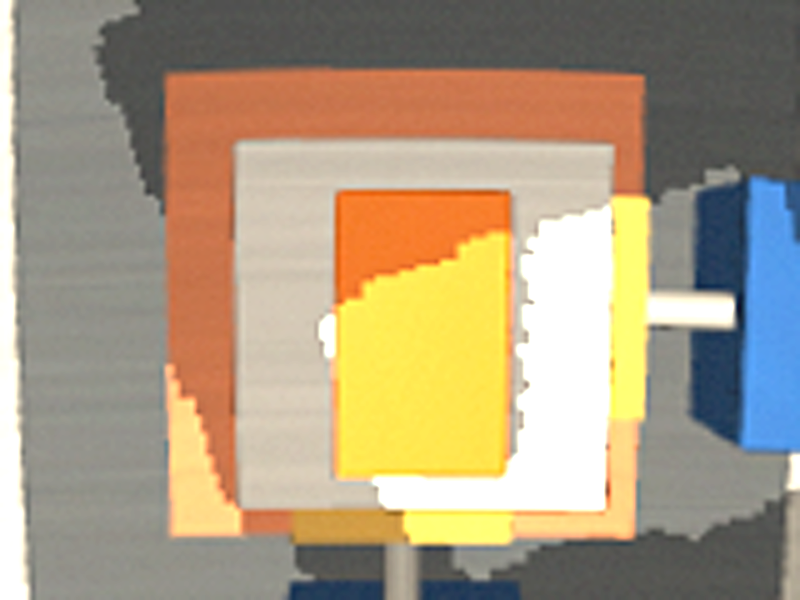

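The wrist view shows the slab square on the platform, touching both bars: the side bar at crop column 611, the far bar at crop row 510. Copper shows on the open sides and nothing overhangs. Time to hand in.

```bash
python3 -c "
from rig import r
print(r.sign_off())"
```

```text
the job is handed in; nothing more can be done
None
```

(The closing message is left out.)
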